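Wedge a levelling stand true

TASK

The stand with the ball level on it is low on the side with the steel lifting bar. Take the thicker of the two wedges, slide it along the worktop, thin end first, under the bar, and push it gently in until the ball of the level comes to rest clear between its two lines; then let go of it. Do not touch the stand with the arm or shove it along, and leave everything else where it is.

Things in the scene. Friction and masses are not known exactly. Their poses are not given: they have to be found in the camera images.
- stand: Steel plate 170 (x) x 200 (y) x 10 mm on four ball feet, 1.2 to 2.2 kg, loose on the worktop: it slides if shoved with over about 5 N. Carries a ball level and a glass dish. Origin: centre of the plate's top surface on the level's middle, 36 mm above the worktop when level. +x points from the low bar side to the far side. Tipped 0.05 rad at the start, -x side down.
- far_feet (a point): Point midway between the two far feet, on the worktop, at (85, 0, -36) mm in the stand's frame: the stand tips about the line through it along the stand's y, and these feet stay down. The other two feet, at x = -60, y = +-80 mm, are too short and lift off as the wedge goes in.
- bar_mid (a point): Underside of the middle of the lifting bar (unloaded), at (-80, 0, -21.7) mm in the stand's frame, same axes. Steel rod 12 mm thick along the stand's y, free over 90 mm between two lugs, 6 mm above the worktop at the start. It sits in springy bushes and sinks 3 to 8 mm up into the stand under load (0.9 N per mm); for level it needs about 17 to 21 mm of wedge under it.
- ball (a joint): Black ball, 14 mm, in the white trough on top of the level (140 x 30 x 31 mm, along x at y = -62 mm on the plate). Value in m: 0 = midway between the two black lines, + towards the stand's +x. It runs to the lower end, 8 mm per 0.01 rad of tilt, stops at +-22 mm (-22 at the start), needs about 1 s to settle. The lines are 12 mm either side of the middle: clear between them means within +-4 mm.
- wedge_thick: Grey wedge 176 x 30 mm, 0.11 kg, the thicker of two alike; one lies left and one right. Origin: underside, middle of the grip. +x points to the thin end. From x = -20 to +30 mm a flat block 23 mm high (grip here, across y); from +30 to +156 mm its top slopes evenly (1:6) down to 2 mm. Under load it slides with 5 to 20 N and stays by friction when let go (the ball may fall back 1 to 2 mm).
- wedge_thick_tip (a point): The tip of the thick wedge: middle of the thin edge, at its underside (x = +156 mm in its frame).
- wedge_thin: The other wedge: the same length and width but only 12 mm high at the thick end, too thin for this job. Same origin and axes. Leave it.
- reagent_bottle: Small white reagent bottle with a black cap, 37 mm across, 70 mm tall. Origin centre of underside. Leave it.
- stopper: Red-brown rubber stopper, 32 mm across, 28 mm tall. Origin centre of underside. Leave it.
- tile: White spotting tile with 12 wells, 62 x 82 x 10 mm. Origin centre of underside. Leave it.
- marker: Felt marker 138 mm long (along its y), 12 mm thick. Origin centre of underside. Leave it.

How it is judged:
On the way, in this order (a step that is already met when the one before it is completed fails the run):
1. the thick wedge's tip is under the bar, 10 mm or more past its middle (x of wedge_thick_tip in the frame of bar_mid above 0.01 m and y of wedge_thick_tip in the frame of bar_mid between -0.045 and 0.045 m and z of wedge_thick_tip in the frame of bar_mid below 0.004 m), for 0.1 s.
2. the wedge carries the bar and the ball rests between the lines (value of joint ball between -0.004 and 0.004 m and contact force between wedge_thick and stand above 1 N), for 0.4 s.
At the end, for the whole second after the job is handed in: The stand rests on the thick wedge under its bar (more than 1 N on the wedge), tilt under 0.012 rad, the ball at rest between the lines (within 4 mm of the middle), wedge and stand still and let go (all of step 2 and angle between stand's own z axis and vertical below 0.012 rad and linear speed of each of stand, wedge_thick below 0.01 m/s); the robot touches nothing.
It fails at once if the stand is shoved more than 25 mm (distance of stand from where it was at the start of the episode above 0.025 m).
It fails at once if the arm touches the stand (over 0.5 N) (contact force between the arm and stand above 0.5 N).
It fails at once if the fingers touch the stand (over 0.5 N) (contact force between the fingers and stand above 0.5 N).
It fails at once if the wedge is rammed or jammed into the stand with more than 25 N (contact force between wedge_thick and stand above 25 N).
It fails at once if another thing is shifted by more than 30 mm (distance of any of wedge_thin, reagent_bottle, stopper, tile, marker from where it was at the start of the episode above 0.03 m).
It also fails if it takes over 54 s, if anything falls off the work surface, if the arm or the gripper's body presses on something with over 40 N, if the wrist force passes 120 N, or if a joint passes its speed limit or range.

ROBOT

A 6-joint arm with a two-finger parallel gripper is mounted at the origin on a cart in front of the work surface, level with it; the furniture and walls round the work are solid. World frame = base frame: x ahead of the robot, y to its left, z up, the work surface at z = 0. Lengths are in m, angles in rad, forces in N, time in s.
With the tool pointing down it reaches from about 0.4 to 0.825 m from the base axis. Payload 7 kg.
Tool frame: the origin (TCP) lies on the centre line of the jaws, within the pads' length; the fingertips stand tip_reach ahead of it and the grasp point (between the pads) is the TCP (tip_reach is the distance from the TCP to the fingertips, in m); z points along the fingers, y is the line along which they close (so a half turn about z gives the same grasp; the last joint's range is limited). The gripper opens to 88 mm and grips with 3 to 60 N. Pads are 19 mm wide; open, the fingers measure 130 mm over their backs; the gripper's body (78 mm by 193 mm) begins 47 mm behind the grasp point.
Start: joints at [-1.003, 0.359, 0.012, 0, -1.224, -0.288], TCP at [0.186, -0.649, 0.246] pointing down, gripper open.
Joint ranges: [-3.07, 3.07], [-1.43, 2.12], [-1.02, 1.25], [-3.03, 1.67], [-3.05, -0], [-3.03, 3.03]. Speed limits (rad/s): [2.39, 2.39, 3.01, 3.14, 3.14, 3.14].

INTERFACE

Orientations are given as [roll, pitch, yaw] about the fixed x, y, z axes, in that order (R = Rz(yaw) Ry(pitch) Rx(roll)).
In Python, from station import get_state, grab_frame, calibration, job_done, find_in, mark_of, tip_reach gives the robot as it stands.
- The arm moves only by the shell command python3 -m handwheel 'ROWS' [OPENING] [FORCE]. ROWS is JSON, a list of rows, each an object with "delta_pos": the shift along the world's x, y, z in units of 30 mm (1.0 is 30 mm), a list of three; "dr": the turn, a rotation vector about the world's x, y, z in degrees, a list of three. In form: [{"delta_pos": [tx, ty, tz], "dr": [rx, ry, rz]}, ...]. A call has 1 to 10 rows; each row shifts and turns the commanded pose from where the row before left it; what a row does not reach is not made up. A row lasts 1/10 s, in which the tool goes at most 50 mm and 8.59 degrees, less where a joint would pass 70% of its speed; a pose out of reach is approached as far as the arm can. A call is refused whole if a number of a shift passes 1 or a number of a turn 8.59, either way. A call with a gripper value outside its range is refused whole. OPENING is the closure, from -1 (fully open) to 1 (shut), set as the call begins (- or left out, the last holds). The fingers move at their own pace and stop on an object; FORCE is the grip in N (left out, the last holds). Time passes only in rows, so rows that do not move let the fingers close. It gives the time, the measured TCP pose, the force, the opening and the grip force at its end, in the units of the state.
- get_state(): the state, without advancing time (a new reading comes with each control period).
- grab_frame(name): name is "scene" or "side" or "wrist"; returns the picture (480x640x3 uint8, red, green, blue); there is no depth.
- calibration(name): a dict with "fx", "fy", "cx", "cy" (pixels), "extrinsics" (4x4, takes a point from world to camera coordinates). Camera axes: x right, y down, z forward; pixel columns grow to the right and rows downward; lengths in m; the calibration is good to about 2 mm. A picture is of the moment at which its call begins: read the wrist's pose just before it. calibration takes no time and is no camera call; for the wrist camera it gives the pose at the moment of the call.
- job_done(): hands the job in; it is judged then, once.
Trained networks look in the newest picture that a camera, given by its name, has taken for a name from the list of things; names that differ only in an ending like _2 or _b are one class to them, and where a whole thing is asked for, a point or a joint stands for the part that bears it (a point fixed in the world has none). Each returns a list of dicts, best first, with "conf" (0 to 1); they miss things now and then, are a little off and sometimes report something else, mostly with a low value. They report only what shows in the picture. A call takes as long as a camera call.
- find_in(camera, query): "location" ([column, row] in pixels, amid what is visible of it).
- mark_of(camera, query): "location" ([column, row] in pixels: a listed point, or the origin of a listed thing).
The state is a dict: "t": time; "q": joint angles; "qd": joint speeds; "joint_efforts": joint torques, N m; "eef_pos": TCP position; "ee_rot": TCP orientation; "force": force on the tool from outside, world axes, zero at the start; "moment": the same for the moment, N m; "width": finger opening in m; "gripper_force": force on a finger pad.
Only numpy, scipy, OpenCV 4.12 (cv2) and the standard library are available. Lean on these libraries where they do the work, as an engineer would, in place of code of your own. Each camera call takes 0.05 s, during which the arm holds its last target. There are 200 camera calls.

## Working session

There is one attempt and no reset: what is moved stays moved. The work goes in short steps, Python scripts to look and compute and a shell command to move; the robot and the scene stay as the last step left them, time stands still between calls to the robot, and variables do not carry over. Pictures are saved under pics/ and viewed, at most 10 in all, crops included, and the job is handed in when it is done.

```bash
mkdir -p pics; cat > h.py <<'E'
import numpy as np, cv2
from station import *
def ray(cam,px,z):
    c=calibration(cam);E=np.array(c["extrinsics"]);R=E[:3,:3];t=E[:3,3]
    d=R.T@np.array([(px[0]-c["cx"])/c["fx"],(px[1]-c["cy"])/c["fy"],1.]);o=-R.T@t
    return o+d*(z-o[2])/d[2]
def proj(cam,p):
    c=calibration(cam);E=np.array(c["extrinsics"]);q=E[:3,:3]@np.array(p)+E[:3,3]
    return [c["fx"]*q[0]/q[2]+c["cx"],c["fy"]*q[1]/q[2]+c["cy"]]
def save(cam,n): cv2.imwrite(f"pics/{n}.png",grab_frame(cam)[:,:,::-1])
E
python3 - <<'E'
from h import *
s=get_state();print(s["t"],s["eef_pos"],s["ee_rot"],s["width"],tip_reach if not callable(tip_reach) else tip_reach())
Z=dict(wedge_thick=0,wedge_thick_tip=0,wedge_thin=0,bar_mid=.006,far_feet=0,stand=.032,reagent_bottle=0,stopper=0,tile=0,marker=0)
for cam in("scene","side"):
    save(cam,cam)
    for k,z in Z.items():
        for m in mark_of(cam,k)[:2]: print(cam,k,np.round(m["location"]),round(m["conf"],2),ray(cam,m["location"],z).round(4))
E
```

```text
0.0 [ 0.18624893 -0.64831318  0.24465029] [ 3.13996160e+00 -1.04395796e-04 -2.86197295e+00] 0.08772878790524435 0.019
scene wedge_thick [215. 241.] 0.67 [0.4725 0.2819 0.    ]
scene wedge_thick_tip [268. 214.] 0.74 [0.6387 0.2918 0.    ]
scene wedge_thin [410. 377.] 0.56 [ 0.4825 -0.2927  0.    ]
scene bar_mid [356. 276.] 0.59 [ 0.6089 -0.0507  0.006 ]
scene far_feet [388. 240.] 0.69 [ 0.772  -0.0035  0.    ]
scene stand [374. 247.] 0.97 [ 0.6884 -0.0295  0.032 ]
scene stand [215. 239.] 0.68 [0.4543 0.2439 0.032 ]
scene reagent_bottle [292. 210.] 0.57 [0.6981 0.2651 0.    ]
scene stopper [494. 308.] 0.72 [ 0.7343 -0.3014  0.    ]
scene stopper [312. 383.] 0.25 [ 0.3586 -0.1913  0.    ]
scene tile [310. 385.] 0.95 [ 0.3541 -0.192   0.    ]
scene marker [190. 284.] 0.59 [0.3473 0.1767 0.    ]
side wedge_thick [327. 356.] 0.63 [0.4815 0.2948 0.    ]
side wedge_thin [373. 198.] 0.72 [ 0.4713 -0.285   0.    ]
side wedge_thin [266. 227.] 0.65 [ 0.7032 -0.0869  0.    ]
side bar_mid [302. 236.] 0.8 [ 0.6066 -0.0549  0.006 ]
side far_feet [226. 240.] 0.94 [ 0.7761 -0.0121  0.    ]
side stand [266. 226.] 0.71 [ 0.6867 -0.0366  0.032 ]
side reagent_bottle [206. 325.] 0.9 [0.7101 0.265  0.    ]
side stopper [275. 183.] 0.41 [ 0.7482 -0.3177  0.    ]
side tile [414. 220.] 0.89 [ 0.3602 -0.189   0.    ]
side tile [301. 232.] 0.2 [ 0.6167 -0.0788  0.    ]
side marker [412. 320.] 0.81 [0.3473 0.1759 0.    ]
```

View pics/scene.png

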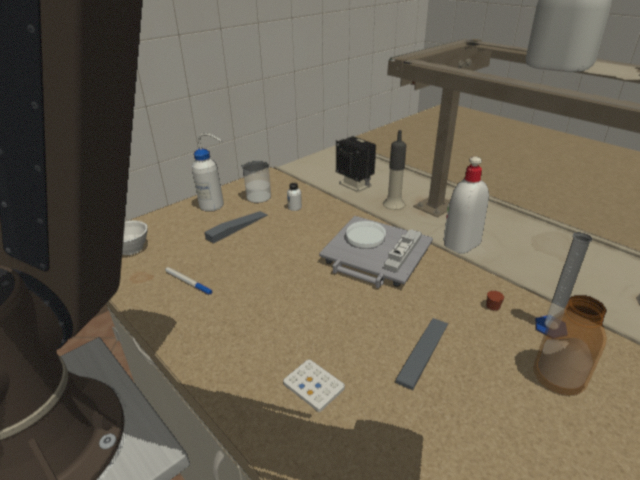

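View pics/side.png

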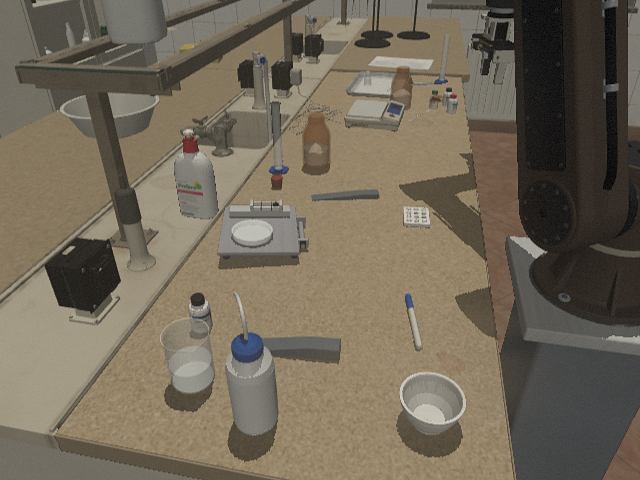

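The scene view shows the thick wedge on the left (about 237,227), the stand in the middle (378,250), the thin wedge at (424,352) and the tile at (314,385). The side view confirms the left wedge is the thicker one (300,348) and shows a wash bottle and a beaker beside it (252,400; 190,370). I'll get the obstacle positions and refine the two yaws.

```bash
python3 - <<'E'
from h import *
for n,c,p in[("wash","side",(252,420)),("wash","scene",(209,203)),("beaker","side",(191,382)),("beaker","scene",(258,197)),("amber","scene",(563,375)),("bowl","side",(432,425))]:
    print(n,ray(c,p,0).round(3))
print("washtop", ray("side",(238,295),.2).round(3), proj("side",[.47,.43,.2]))
# left wedge bits: side view thick-end top edge, bottom edge
for p,z in[((340,340),.023),((340,362),0),((265,353),0)]: print(p,ray("side",p,z).round(4))
for p,z in[((207,232),.023),((207,240),0),((267,213),.002),((238,216),.012)]: print(p,ray("scene",p,z).round(4))
E
```

```text
wash [0.565 0.441 0.   ]
wash [0.562 0.452 0.   ]
beaker [0.681 0.393 0.   ]
beaker [0.678 0.386 0.   ]
amber [ 0.668 -0.464  0.   ]
bowl [0.31  0.397 0.   ]
washtop [0.58  0.405 0.2  ] [np.float64(316.73187641807107), np.float64(319.01021138170336)]
(340, 340) [0.4636 0.2777 0.023 ]
(340, 362) [0.4587 0.3043 0.    ]
(265, 353) [0.5851 0.3096 0.    ]
(207, 232) [0.4629 0.2942 0.023 ]
(207, 240) [0.4606 0.297  0.    ]
(267, 213) [0.6401 0.2958 0.002 ]
(238, 216) [0.568  0.3212 0.012 ]
```

```bash
python3 -m handwheel '[{"delta_pos":[1,0,0.3],"dr":[0,0,0]},{"delta_pos":[1,0.3,0.3],"dr":[0,0,0]},{"delta_pos":[1,0.7,0],"dr":[0,0,0]},{"delta_pos":[1,1,0],"dr":[0,0,0]},{"delta_pos":[1,1,0],"dr":[0,0,0]},{"delta_pos":[1,1,0],"dr":[0,0,0]},{"delta_pos":[1,1,0],"dr":[0,0,0]},{"delta_pos":[1,1,0],"dr":[0,0,0]},{"delta_pos":[0.5,1,0],"dr":[0,0,0]},{"delta_pos":[0.5,1,0],"dr":[0,0,0]}]' -1 5
```

```text
t: 2.1
eef_pos: [0.4573, -0.4073, 0.2635]
ee_rot: [3.142, -0.0, -2.861]
force: [-0.4, -0.5, -0.0]
width: 0.0877
gripper_force: 0.0
```

```bash
python3 -m handwheel '[{"delta_pos":[0,1,0],"dr":[0,0,0]},{"delta_pos":[0,1,0],"dr":[0,0,0]},{"delta_pos":[0,1,0],"dr":[0,0,0]},{"delta_pos":[0,1,0],"dr":[0,0,0]},{"delta_pos":[0,1,0],"dr":[0,0,0]},{"delta_pos":[0,1,0],"dr":[0,0,0]},{"delta_pos":[0,1,0],"dr":[0,0,0]},{"delta_pos":[0,1,0],"dr":[0,0,0]},{"delta_pos":[0,1,0],"dr":[0,0,0]},{"delta_pos":[0,1,0],"dr":[0,0,0]}]'
python3 -m handwheel '[{"delta_pos":[0,1,0],"dr":[0,0,-2]},{"delta_pos":[0,1,0],"dr":[0,0,-2]},{"delta_pos":[0,1,0],"dr":[0,0,-2]},{"delta_pos":[0,1,0],"dr":[0,0,-2]},{"delta_pos":[0,1,0],"dr":[0,0,-2]},{"delta_pos":[0,1,-0.5],"dr":[0,0,-2]},{"delta_pos":[0,1,-0.5],"dr":[0,0,0]},{"delta_pos":[0,1,-0.5],"dr":[0,0,0]},{"delta_pos":[0,1,-0.5],"dr":[0,0,0]},{"delta_pos":[0,1,-0.5],"dr":[0,0,0]}]'
python3 -m handwheel '[{"delta_pos":[0,1,0],"dr":[0,0,0]},{"delta_pos":[0,1,0],"dr":[0,0,0]},{"delta_pos":[0,0.5,0],"dr":[0,0,0]},{"delta_pos":[0,0,0],"dr":[0,0,0]},{"delta_pos":[0,0,0],"dr":[0,0,0]}]'
python3 - <<'E'
from h import *
s=get_state();print(s["t"],s["eef_pos"],s["ee_rot"])
save("wrist","w1")
for k in("wedge_thick","wedge_thick_tip"):
    for m in mark_of("wrist",k)[:2]: print(k,np.round(m["location"]),round(m["conf"],2),ray("wrist",m["location"],0).round(4))
E
```

```text
t: 3.1
eef_pos: [0.4562, -0.1076, 0.2638]
ee_rot: [-3.142, 0.001, -2.862]
force: [0.8, -0.2, 0.4]
width: 0.0877
gripper_force: 0.0
t: 4.1
eef_pos: [0.4563, 0.1926, 0.1883]
ee_rot: [3.141, 0.001, -3.071]
force: [0.8, -0.4, 0.9]
width: 0.0877
gripper_force: 0.0
t: 4.6
eef_pos: [0.4561, 0.266, 0.1884]
ee_rot: [-3.141, -0.0, -3.071]
force: [-0.2, -0.7, -0.2]
width: 0.0874
gripper_force: 0.0
4.6 [0.45614831 0.26596664 0.18844716] [-3.14128604e+00 -4.07404521e-04 -3.07077747e+00]
wedge_thick [348. 243.] 0.93 [0.479  0.2885 0.    ]
wedge_thick_tip [346. 395.] 0.83 [0.6361 0.2995 0.    ]
```

View pics/w1.png

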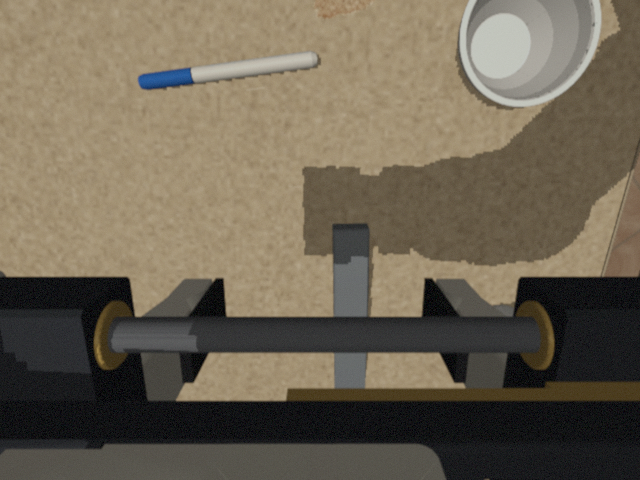

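The wrist view shows the wedge centred between the jaws: thick end at (350,228), sloping down past (350,370), and the tip mark at (346,395). The marks are 157.6 mm apart (156 expected), and the yaw is 0.07 rad, which the tool already matches. Next I descend and grip.

```bash
python3 -m handwheel '[{"delta_pos":[0.2,0.25,-0.5],"dr":[0,0,0]},{"delta_pos":[0.2,0.25,-1],"dr":[0,0,0]},{"delta_pos":[0.2,0.25,-1],"dr":[0,0,0]},{"delta_pos":[0.05,0,-1],"dr":[0,0,0]},{"delta_pos":[0,0,-1],"dr":[0,0,0]},{"delta_pos":[0,0,-0.6],"dr":[0,0,0]},{"delta_pos":[0,0,-0.45],"dr":[0,0,0]},{"delta_pos":[0,0,0],"dr":[0,0,0]}]'
python3 -m handwheel '[{"delta_pos":[0,0,0],"dr":[0,0,0]},{"delta_pos":[0,0,0],"dr":[0,0,0]},{"delta_pos":[0,0,0],"dr":[0,0,0]},{"delta_pos":[0,0,0],"dr":[0,0,0]},{"delta_pos":[0,0,0],"dr":[0,0,0]},{"delta_pos":[0,0,0],"dr":[0,0,0]}]' 1 30
```

```text
t: 5.55
eef_pos: [0.4756, 0.2874, 0.0209]
ee_rot: [-3.14, -0.002, -3.072]
force: [-0.8, 0.1, 0.9]
width: 0.0876
gripper_force: 0.0
t: 6.15
eef_pos: [0.4759, 0.2889, 0.0223]
ee_rot: [3.141, 0.0, -3.071]
force: [0.6, 0.8, 0.0]
width: 0.0454
gripper_force: 0.0
```

```bash
python3 -m handwheel '[{"delta_pos":[0,0,0],"dr":[0,0,0]},{"delta_pos":[0,0,0],"dr":[0,0,0]},{"delta_pos":[0,0,0],"dr":[0,0,0]},{"delta_pos":[0,0,0.15],"dr":[0,0,0]},{"delta_pos":[0,0,0.2],"dr":[0,0,0]},{"delta_pos":[0,0,0],"dr":[0,0,0]}]'
python3 - <<'E'
from h import *
a=cv2.imread("pics/scene.png")[210:295,310:440];b=cv2.imread("pics/side.png")[195:270,210:320]
f=lambda i:cv2.resize(i,None,fx=6,fy=6,interpolation=cv2.INTER_CUBIC)
cv2.imwrite("pics/c1.png",f(a));cv2.imwrite("pics/c2.png",f(b))
E
```

```text
t: 6.75
eef_pos: [0.4763, 0.2892, 0.0335]
ee_rot: [3.141, 0.001, -3.071]
force: [0.6, 0.2, -1.1]
width: 0.0301
gripper_force: 29.8
```

View pics/c1.png

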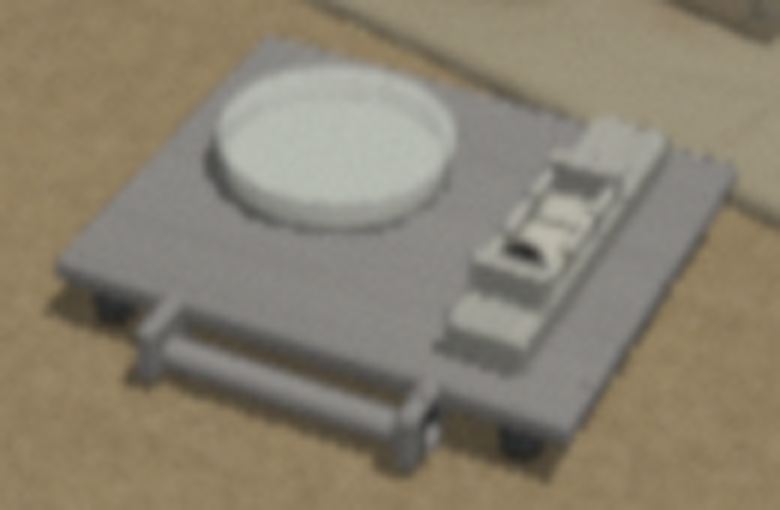

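View pics/c2.png

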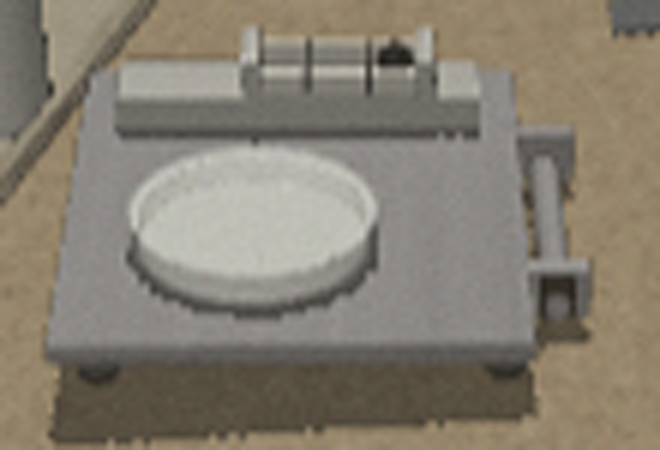

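The crops show the bar between its lugs, ends at about (338,268) and (376,280) in scene, projecting beyond the plate edge. The plate corners and the level edges are clear, and the ball sits at the bar end. I'll fit the stand pose from these points.

```bash
python3 - <<'E'
from h import *
from scipy.optimize import least_squares
from scipy.spatial.transform import Rotation as Ro
Cs={c:calibration(c) for c in("scene","side")}
obs=[("scene",(1,100,0),(354.2,216.3)),("scene",(1,-100,0),(433,238.7)),("scene",(-1,-100,0),(404.2,282.5)),("scene",(-1,100,0),(320,254.2)),
("side",(-1,-100,0),(295.8,206.7)),("side",(1,-100,0),(226.2,206.7)),("side",(1,100,0),(218,253.3)),("side",(-1,100,0),(298.8,253.3)),
("side",(70.,-47,0),(229.5,217.2)),("side",(-70.,-47,0),(289.7,217.5)),
("scene",(-80.,0,-21.7),(356,276)),("side",(-80.,0,-21.7),(302,236)),("scene",(85.,0,-36),(388,240)),("side",(85.,0,-36),(226,240)),("scene",(0.,0,0),(374,247)),("side",(0.,0,0),(266,226))]
def res(v,full=False):
    x,y,yaw,off=v;R=Ro.from_euler("z",yaw)*Ro.from_euler("y",-.05)
    T=np.array([x,y,0])-R.apply(np.array([85,0,-36])/1e3)
    r=[]
    for c,p,u in obs:
        p=np.array(p,float)
        if abs(p[0])==1:p[0]=p[0]*85+off*1e3
        r+=list(np.array(proj(c,T+R.apply(p/1e3)))-u)
    if full: print("origin",T,"bar",T+R.apply(np.array([-80,0,-21.7])/1e3))
    return np.array(r)
s=least_squares(res,[.774,-.008,.26,0],loss="soft_l1");print(s.x);r=res(s.x,1).reshape(-1,2).round(1)
for o,e in zip(obs,r):print(o[0],o[1],e)
E
```

```text
[ 0.77199441 -0.00728725  0.28317695  0.00877397]
origin [ 0.68875414 -0.03150993  0.03170678] bar [ 0.61307768 -0.05353156  0.00603557]
scene (1, 100, 0) [-0.5 -1.2]
scene (1, -100, 0) [-0.  -1.3]
scene (-1, -100, 0) [-0.6 -0.9]
scene (-1, 100, 0) [-2.3 -1.2]
side (-1, -100, 0) [ 0.6 -0.3]
side (1, -100, 0) [-0.6 -0.5]
side (1, 100, 0) [-0.1 -0.8]
side (-1, 100, 0) [ 1.5 -1.2]
side (70.0, -47, 0) [ 4.7 -0. ]
side (-70.0, -47, 0) [ 4.9 -0.3]
scene (-80.0, 0, -21.7) [ 1.8 -0.4]
side (-80.0, 0, -21.7) [-2.4 -0.3]
scene (85.0, 0, -36) [1.5 0.2]
side (85.0, 0, -36) [0.8 1.2]
scene (0.0, 0, 0) [0.5 0.2]
side (0.0, 0, 0) [-1.7  1.6]
```

```bash
python3 -m handwheel '[{"delta_pos":[0,0,0.7],"dr":[0,0,0]},{"delta_pos":[0,0,1],"dr":[0,0,0]},{"delta_pos":[0,0,1],"dr":[0,0,0]},{"delta_pos":[0,-0.5,0.3],"dr":[0,0,0]},{"delta_pos":[0,-1,0],"dr":[0,0,0]},{"delta_pos":[-0.2,-1,0],"dr":[0,0,2]},{"delta_pos":[-0.2,-1,0],"dr":[0,0,2]},{"delta_pos":[-0.2,-1,0],"dr":[0,0,2]},{"delta_pos":[-0.2,-1,0],"dr":[0,0,2]},{"delta_pos":[-0.2,-1,0],"dr":[0,0,2]}]'
python3 -m handwheel '[{"delta_pos":[-0.2,-1,0],"dr":[0,0,2]},{"delta_pos":[-0.2,-1,0],"dr":[0,0,0]},{"delta_pos":[-0.2,-1,0],"dr":[0,0,0]},{"delta_pos":[0,-1,0],"dr":[0,0,0]},{"delta_pos":[0,-1,0],"dr":[0,0,0]},{"delta_pos":[0,-1,0],"dr":[0,0,0]},{"delta_pos":[0,-0.5,0],"dr":[0,0,0]},{"delta_pos":[0,-0.15,0],"dr":[0,0,0]},{"delta_pos":[0,0,0],"dr":[0,0,0]}]'
python3 - <<'E'
from h import *
s=get_state();print(s["t"],s["eef_pos"],s["ee_rot"],s["gripper_force"])
E
```

```text
t: 7.75
eef_pos: [0.4449, 0.092, 0.1222]
ee_rot: [3.142, -0.001, -2.895]
force: [0.8, -0.4, -0.7]
width: 0.0298
gripper_force: 29.8
t: 8.65
eef_pos: [0.4273, -0.1064, 0.1223]
ee_rot: [3.141, -0.001, -2.864]
force: [0.5, -0.0, -0.8]
width: 0.0301
gripper_force: 29.8
8.65 [ 0.42727132 -0.10636938  0.12225627] [ 3.14137814e+00 -5.23098897e-04 -2.86351238e+00] 29.78426367044449
```

```bash
python3 -m handwheel '[{"delta_pos":[0,0,-0.7],"dr":[0,0,0]},{"delta_pos":[0,0,-1],"dr":[0,0,0]},{"delta_pos":[0,0,-0.8],"dr":[0,0,0]},{"delta_pos":[0,0,-0.5],"dr":[0,0,0]},{"delta_pos":[0,0,-0.25],"dr":[0,0,0]},{"delta_pos":[0,0,0],"dr":[0,0,0]},{"delta_pos":[0,0,0],"dr":[0,0,0]}]'
python3 - <<'E'
from h import *
out=[]
for cam,b in(("scene",(220,320,290,440)),("side",(180,280,230,410))):
    im=grab_frame(cam)[:,:,::-1];i=im[b[0]:b[1],b[2]:b[3]]
    out.append(cv2.resize(cv2.resize(i,None,fx=5,fy=5,interpolation=cv2.INTER_CUBIC),(690,300) if 0 else None,fx=.6,fy=.6))
    for k,z in(("wedge_thick_tip",0),("wedge_thick",0),("bar_mid",.006)):
        for m in mark_of(cam,k)[:1]:print(cam,k,np.round(m["location"]),round(m["conf"],2),ray(cam,m["location"],z).round(4))
w=max(o.shape[1] for o in out)
cv2.imwrite("pics/c3.png",np.vstack([cv2.copyMakeBorder(o,0,0,0,w-o.shape[1],0) for o in out])[:600])
E
```

```text
t: 9.35
eef_pos: [0.4284, -0.1053, 0.0255]
ee_rot: [-3.141, 0.001, -2.861]
force: [0.5, -0.0, -0.3]
width: 0.0297
gripper_force: 29.8
scene wedge_thick_tip [355. 285.] 0.84 [ 0.5932 -0.0655  0.    ]
scene wedge_thick [307. 332.] 0.8 [ 0.429  -0.0986  0.    ]
scene bar_mid [355. 276.] 0.9 [ 0.6066 -0.0509  0.006 ]
side wedge_thick_tip [314. 236.] 0.56 [ 0.5828 -0.0668  0.    ]
side wedge_thick [377. 234.] 0.82 [ 0.4419 -0.1054  0.    ]
side bar_mid [300. 237.] 0.79 [ 0.6116 -0.0486  0.006 ]
```

View pics/c3.png

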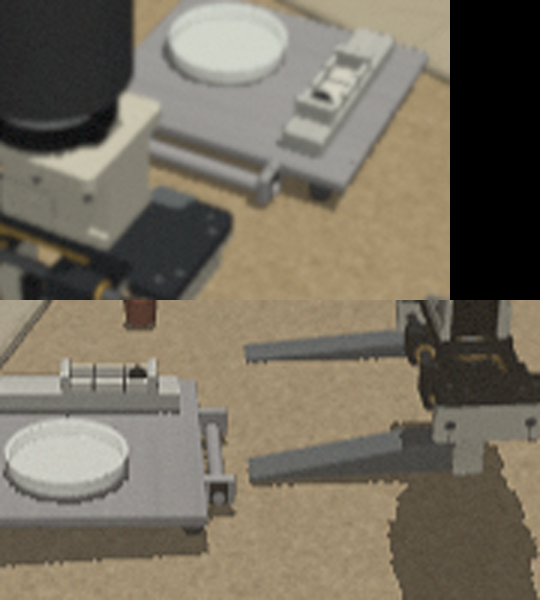

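The crop shows the wedge tip at about (313,237) in the side view, just short of the bar and in line with it. The bar is at (301,236), and the tip is roughly 28 mm in front of it, as planned. I'll set the wedge on the worktop and slide it in.

```bash
python3 -m handwheel '[{"delta_pos":[0,0,-0.06],"dr":[0,0,0]},{"delta_pos":[0,0,-0.04],"dr":[0,0,0]},{"delta_pos":[0,0,0],"dr":[0,0,0]},{"delta_pos":[0,0,0],"dr":[0,0,0]}]'
python3 -m handwheel '[{"delta_pos":[0.1,0.029,0],"dr":[0,0,0]},{"delta_pos":[0.16,0.047,0],"dr":[0,0,0]},{"delta_pos":[0.16,0.047,0],"dr":[0,0,0]},{"delta_pos":[0.16,0.047,0],"dr":[0,0,0]},{"delta_pos":[0.16,0.047,0],"dr":[0,0,0]},{"delta_pos":[0.16,0.047,0],"dr":[0,0,0]},{"delta_pos":[0.16,0.047,0],"dr":[0,0,0]},{"delta_pos":[0.16,0.047,0],"dr":[0,0,0]},{"delta_pos":[0,0,0],"dr":[0,0,0]},{"delta_pos":[0,0,0],"dr":[0,0,0]}]'
python3 - <<'E'
from h import *
for cam in("scene","side"):
    grab_frame(cam)
    for k,z in(("wedge_thick_tip",0),("bar_mid",.006),("stand",.032)):
        for m in mark_of(cam,k)[:1]:print(cam,k,np.round(m["location"]),round(m["conf"],2),ray(cam,m["location"],z).round(4))
E
```

```text
t: 10.15
eef_pos: [0.4279, -0.1058, 0.022]
ee_rot: [-3.142, -0.0, -2.862]
force: [-0.7, -0.3, 0.3]
width: 0.03
gripper_force: 29.8
t: 11.15
eef_pos: [0.4652, -0.0948, 0.022]
ee_rot: [-3.142, 0.001, -2.862]
force: [0.9, -0.8, 0.5]
width: 0.0298
gripper_force: 29.8
scene bar_mid [354. 279.] 0.66 [ 0.5992 -0.0559  0.006 ]
scene stand [374. 247.] 0.65 [ 0.6889 -0.0306  0.032 ]
side wedge_thick_tip [295. 240.] 0.89 [ 0.6213 -0.0433  0.    ]
side bar_mid [304. 237.] 0.71 [ 0.6016 -0.0515  0.006 ]
side stand [267. 228.] 0.93 [ 0.6821 -0.0282  0.032 ]
```

```bash
python3 -m handwheel '[{"delta_pos":[0.1,0.029,0],"dr":[0,0,0]},{"delta_pos":[0.1,0.029,0],"dr":[0,0,0]},{"delta_pos":[0.1,0.029,0],"dr":[0,0,0]},{"delta_pos":[0.1,0.029,0],"dr":[0,0,0]},{"delta_pos":[0.1,0.029,0],"dr":[0,0,0]},{"delta_pos":[0.1,0.029,0],"dr":[0,0,0]},{"delta_pos":[0.1,0.029,0],"dr":[0,0,0]},{"delta_pos":[0.1,0.029,0],"dr":[0,0,0]},{"delta_pos":[0.1,0.029,0],"dr":[0,0,0]},{"delta_pos":[0.1,0.029,0],"dr":[0,0,0]}]'
python3 -m handwheel '[{"delta_pos":[0.1,0.029,0],"dr":[0,0,0]},{"delta_pos":[0.1,0.029,0],"dr":[0,0,0]},{"delta_pos":[0.1,0.029,0],"dr":[0,0,0]},{"delta_pos":[0.1,0.029,0],"dr":[0,0,0]},{"delta_pos":[0.1,0.029,0],"dr":[0,0,0]},{"delta_pos":[0,0,0],"dr":[0,0,0]}]'
python3 - <<'E'
from h import *
save("side","s4")
print([ (m["location"],m["conf"]) for m in mark_of("side","ball")[:2]])
a=cv2.imread("pics/s4.png")[180:270,210:340];cv2.imwrite("pics/c4.png",cv2.resize(a,None,fx=6,fy=6,interpolation=cv2.INTER_CUBIC))
E
```

```text
t: 12.55
eef_pos: [0.489, -0.0879, 0.0219]
ee_rot: [3.141, -0.01, -2.863]
force: [-19.1, -5.1, 25.1]
width: 0.03
gripper_force: 29.9
t: 13.15
eef_pos: [0.5023, -0.0841, 0.0217]
ee_rot: [3.141, -0.014, -2.863]
force: [-21.6, -6.3, 26.8]
width: 0.03
gripper_force: 30.0Traceback (most recent call last):
  File "<stdin>", line 3, in <module>
ValueError: it knows: bar_mid, far_feet, marker, reagent_bottle, stand, stopper, tile, wedge_thick, wedge_thick_tip, wedge_thin
```

```bash
python3 -m handwheel '[{"delta_pos":[0,0,0.03],"dr":[0,0,0]},{"delta_pos":[0,0,0.02],"dr":[0,0,0]},{"delta_pos":[0,0,0],"dr":[0,0,0]}]'
python3 - <<'E'
from h import *
s=get_state();print(s["force"],s["moment"])
save("side","s5")
a=cv2.imread("pics/s5.png")[180:270,210:340];cv2.imwrite("pics/c4.png",cv2.resize(a,None,fx=6,fy=6,interpolation=cv2.INTER_CUBIC))
E
```

```text
t: 13.5
eef_pos: [0.5058, -0.0828, 0.0221]
ee_rot: [3.14, -0.007, -2.863]
force: [-5.6, -2.1, -4.2]
width: 0.0294
gripper_force: 30.0
[-5.58265769 -2.09466795 -4.2330068 ] [-0.93732027  2.20800859 -0.10223909]
```

View pics/c4.png

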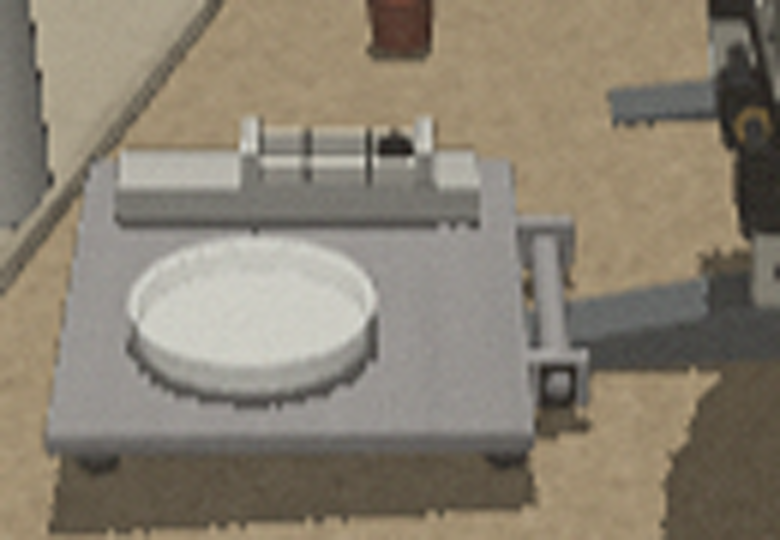

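The crop shows the wedge under the bar, the stand unmoved, and the ball at column 397 against lines at 308 and 371. I'd been pressing down too hard, and that is now relieved. Continuing in small pushes.

```bash
python3 -m handwheel '[{"delta_pos":[0.07,0.02,0],"dr":[0,0,0]},{"delta_pos":[0.07,0.02,0],"dr":[0,0,0]},{"delta_pos":[0.07,0.02,0],"dr":[0,0,0]},{"delta_pos":[0.07,0.02,0],"dr":[0,0,0]},{"delta_pos":[0.07,0.02,0],"dr":[0,0,0]}]'
python3 -m handwheel '[{"delta_pos":[0.07,0.02,0],"dr":[0,0,0]},{"delta_pos":[0.07,0.02,0],"dr":[0,0,0]},{"delta_pos":[0.07,0.02,0],"dr":[0,0,0]},{"delta_pos":[0.07,0.02,0],"dr":[0,0,0]},{"delta_pos":[0.07,0.02,0],"dr":[0,0,0]}]'
cat > ball.py <<'E'
from h import *
s=get_state();print(s["t"],np.round(s["eef_pos"],4),np.round(s["force"],1))
g=cv2.cvtColor(grab_frame("side"),cv2.COLOR_RGB2GRAY)
# level trough band: crop cols 240..435, rows 130..160 of the earlier crop
b=g[200:208,248:286];b=cv2.resize(b,None,fx=6,fy=6,interpolation=cv2.INTER_CUBIC)
d=(b<75).astype(np.uint8);n,l,st,c=cv2.connectedComponentsWithStats(d)
for i in range(1,n):
    if st[i,4]>20: print("dark",((c[i]/6)+[248,200]).round(2),st[i,2:5])
print("colmin",b.min(0)[::6])
for cam in("side",):
    for m in mark_of(cam,"stand")[:1]:print("stand",np.round(m["location"],1),m["conf"])
E
python3 ball.py
```

```text
t: 14.05
eef_pos: [0.5145, -0.0802, 0.0218]
ee_rot: [3.14, -0.011, -2.864]
force: [-11.1, -2.3, 1.9]
width: 0.0297
gripper_force: 30.0
t: 14.55
eef_pos: [0.5252, -0.0772, 0.0218]
ee_rot: [3.14, -0.01, -2.864]
force: [-11.5, -3.2, 2.4]
width: 0.03
gripper_force: 30.0
14.55 [ 0.5252 -0.0772  0.0218] [-11.5  -3.2   2.4]
dark [275.49 203.93] [ 36  24 614]
dark [260.48 207.02] [ 4 13 38]
colmin [144 121 123 108 103 128 122 104 125 126 129 132  85  83 114 124 125 124
 120 126 128 132 119  79  84  58  36  45  44  35  34 122 107 115 145 134
 141 142]
stand [267.5 226.4] 0.69
```

```bash
python3 -m handwheel '[{"delta_pos":[0.07,0.02,0],"dr":[0,0,0]},{"delta_pos":[0.07,0.02,0],"dr":[0,0,0]},{"delta_pos":[0.07,0.02,0],"dr":[0,0,0]},{"delta_pos":[0.07,0.02,0],"dr":[0,0,0]},{"delta_pos":[0.07,0.02,0],"dr":[0,0,0]},{"delta_pos":[0.07,0.02,0],"dr":[0,0,0]},{"delta_pos":[0.07,0.02,0],"dr":[0,0,0]}]'
python3 -m handwheel '[{"delta_pos":[0,0,0],"dr":[0,0,0]},{"delta_pos":[0,0,0],"dr":[0,0,0]},{"delta_pos":[0,0,0],"dr":[0,0,0]},{"delta_pos":[0,0,0],"dr":[0,0,0]},{"delta_pos":[0,0,0],"dr":[0,0,0]},{"delta_pos":[0,0,0],"dr":[0,0,0]},{"delta_pos":[0,0,0],"dr":[0,0,0]},{"delta_pos":[0,0,0],"dr":[0,0,0]}]'
python3 ball.py
```

```text
t: 15.35
eef_pos: [0.5399, -0.073, 0.0218]
ee_rot: [3.14, -0.01, -2.864]
force: [-11.0, -2.8, 2.9]
width: 0.0297
gripper_force: 30.0
t: 16.15
eef_pos: [0.5405, -0.0728, 0.0218]
ee_rot: [3.14, -0.009, -2.863]
force: [-8.9, -2.9, 0.4]
width: 0.0297
gripper_force: 30.0
16.15 [ 0.5405 -0.0728  0.0218] [-8.9 -2.9  0.4]
dark [271.72 203.49] [ 36  42 660]
dark [260.44 202.88] [ 5 16 59]
colmin [140 138 107 119  95 102 128 126 121 125 127 126  75  90 129 116 119 120
 121 117 125  70  34  37  30  27  18  83 125 113 110 108 114  90 120 138
 141 140]
stand [263.6 225.9] 0.82
```

```bash
python3 -m handwheel '[{"delta_pos":[0.07,0.02,0],"dr":[0,0,0]},{"delta_pos":[0.07,0.02,0],"dr":[0,0,0]},{"delta_pos":[0.07,0.02,0],"dr":[0,0,0]},{"delta_pos":[0.07,0.02,0],"dr":[0,0,0]},{"delta_pos":[0.07,0.02,0],"dr":[0,0,0]},{"delta_pos":[0.07,0.02,0],"dr":[0,0,0]},{"delta_pos":[0.07,0.02,0],"dr":[0,0,0]}]'
python3 -m handwheel '[{"delta_pos":[0,0,0],"dr":[0,0,0]},{"delta_pos":[0,0,0],"dr":[0,0,0]},{"delta_pos":[0,0,0],"dr":[0,0,0]},{"delta_pos":[0,0,0],"dr":[0,0,0]},{"delta_pos":[0,0,0],"dr":[0,0,0]},{"delta_pos":[0,0,0],"dr":[0,0,0]},{"delta_pos":[0,0,0],"dr":[0,0,0]},{"delta_pos":[0,0,0],"dr":[0,0,0]},{"delta_pos":[0,0,0],"dr":[0,0,0]},{"delta_pos":[0,0,0],"dr":[0,0,0]}]'
python3 ball.py
python3 - <<'E'
from h import *
f=lambda i:cv2.resize(i,None,fx=10,fy=10,interpolation=cv2.INTER_CUBIC)
a=grab_frame("side")[195:222,240:295,::-1];b=grab_frame("scene")[235:265,380:425,::-1]
o=[f(a),f(b)];cv2.imwrite("pics/c6.png",np.vstack([cv2.copyMakeBorder(x,0,0,0,550-x.shape[1],0) for x in o]))
E
```

```text
t: 16.95
eef_pos: [0.5547, -0.0688, 0.0218]
ee_rot: [3.14, -0.01, -2.864]
force: [-10.9, -2.5, 3.0]
width: 0.0297
gripper_force: 30.0
t: 17.95
eef_pos: [0.5553, -0.0686, 0.0218]
ee_rot: [3.14, -0.009, -2.863]
force: [-8.4, -3.2, 0.1]
width: 0.0298
gripper_force: 30.0
17.95 [ 0.5553 -0.0686  0.0218] [-8.4 -3.2  0.1]
dark [265.99 203.1 ] [ 34  22 599]
dark [270.46 203.21] [ 5 14 49]
dark [270.42 207.01] [ 4 13 42]
colmin [107 123 108  96 101 101 121 114 113 118 124  98  72  96 119  87  37  42
  47  43  29 107  79  86 129 124 120 111 113 105 120 107 100 123 124 135
 141 144]
stand [266.1 226. ] 0.7
```

View pics/c6.png

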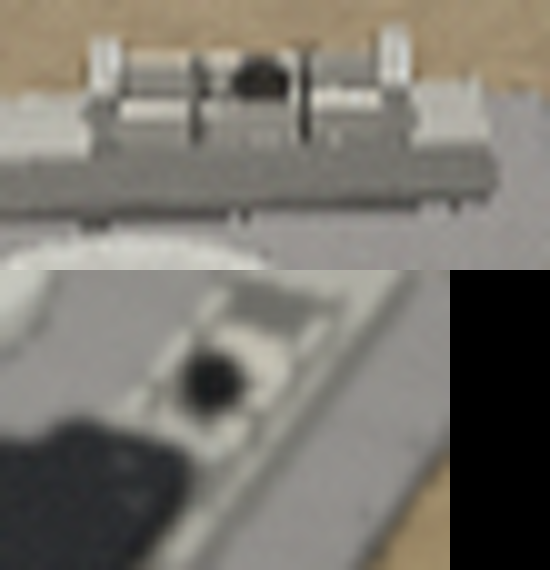

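The side crop shows the ball at column 262 between the lines at 200 and 307, about 2 mm short of the middle. The scene crop agrees that it lies between the lines. I'll push about 3.5 mm more to allow for the fall-back.

```bash
python3 -m handwheel '[{"delta_pos":[0.06,0.017,0],"dr":[0,0,0]},{"delta_pos":[0.05,0.015,0],"dr":[0,0,0]},{"delta_pos":[0,0,0],"dr":[0,0,0]},{"delta_pos":[0,0,0],"dr":[0,0,0]},{"delta_pos":[0,0,0],"dr":[0,0,0]},{"delta_pos":[0,0,0],"dr":[0,0,0]},{"delta_pos":[0,0,0],"dr":[0,0,0]},{"delta_pos":[0,0,0],"dr":[0,0,0]},{"delta_pos":[0,0,0],"dr":[0,0,0]},{"delta_pos":[0,0,0],"dr":[0,0,0]}]'
python3 -m handwheel '[{"delta_pos":[0,0,0],"dr":[0,0,0]},{"delta_pos":[0,0,0],"dr":[0,0,0]},{"delta_pos":[0,0,0],"dr":[0,0,0]},{"delta_pos":[0,0,0],"dr":[0,0,0]},{"delta_pos":[0,0,0],"dr":[0,0,0]},{"delta_pos":[0,0,0],"dr":[0,0,0]}]'
python3 ball.py
```

```text
t: 19.15
eef_pos: [0.5585, -0.0677, 0.0218]
ee_rot: [3.14, -0.009, -2.863]
force: [-8.8, -3.5, 2.0]
width: 0.0296
gripper_force: 30.0
t: 19.75
eef_pos: [0.5585, -0.0677, 0.0218]
ee_rot: [3.14, -0.009, -2.863]
force: [-8.3, -3.0, 0.1]
width: 0.0297
gripper_force: 30.0
19.75 [ 0.5585 -0.0677  0.0218] [-8.3 -3.   0.1]
dark [264.88 202.96] [ 35  24 591]
dark [270.38 204.97] [ 2 19 26]
colmin [112 125 106 108 106 110 117 116 112 126 137  96  65 127  87  37  41  34
  41  22  84 128  85  98 118 110 121 123 116  93 132 107 105 135 130 134
 139 143]
stand [265.3 224.5] 0.65
```

```bash
python3 -m handwheel '[{"delta_pos":[0,0,0],"dr":[0,0,0]},{"delta_pos":[0,0,0],"dr":[0,0,0]},{"delta_pos":[0,0,0],"dr":[0,0,0]},{"delta_pos":[0,0,0],"dr":[0,0,0]},{"delta_pos":[0,0,0],"dr":[0,0,0]},{"delta_pos":[0,0,0],"dr":[0,0,0]},{"delta_pos":[0,0,0],"dr":[0,0,0]},{"delta_pos":[0,0,0],"dr":[0,0,0]},{"delta_pos":[0,0,0],"dr":[0,0,0]},{"delta_pos":[0,0,0],"dr":[0,0,0]}]' -0.3
python3 -m handwheel '[{"delta_pos":[0,0,0],"dr":[0,0,0]},{"delta_pos":[0,0,0],"dr":[0,0,0]},{"delta_pos":[0,0,0],"dr":[0,0,0]},{"delta_pos":[0,0,0],"dr":[0,0,0]},{"delta_pos":[0,0,0],"dr":[0,0,0]}]'
python3 ball.py
python3 - <<'E'
from h import *
a=grab_frame("side")[195:222,240:295,::-1]
cv2.imwrite("pics/c7.png",cv2.resize(a,None,fx=10,fy=10,interpolation=cv2.INTER_CUBIC))
E
```

```text
t: 20.85
eef_pos: [0.5632, -0.0666, 0.0236]
ee_rot: [-3.142, 0.0, -2.862]
force: [-0.1, -0.0, 1.0]
width: 0.0576
gripper_force: 0.0
t: 21.35
eef_pos: [0.5632, -0.0666, 0.0236]
ee_rot: [3.142, -0.0, -2.862]
force: [-0.4, -0.2, 0.5]
width: 0.0568
gripper_force: 0.0
21.35 [ 0.5632 -0.0666  0.0236] [-0.4 -0.2  0.5]
dark [265.12 202.95] [ 36  23 585]
dark [270.4  206.06] [ 4 29 55]
dark [259.83 204.89] [ 8 17 50]
colmin [114 123 106 111 109 110 117 114 113 125 132  94  61 125  99  46  42  47
  41  23  62 124  84  93 121 111 121 122 114  97 124 104 103 122 131 134
 141 141]
stand [266.2 225.3] 0.92
```

View pics/c7.png

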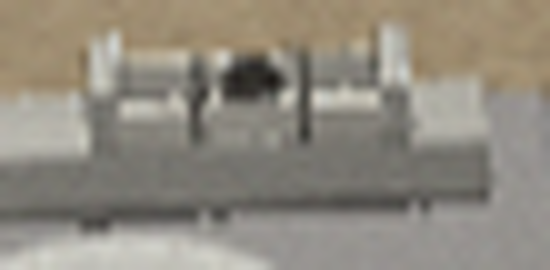

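The ball is centred after the release: column 252, lines at 199 and 304. Now I back the gripper off clear of the wedge.

```bash
python3 -m handwheel '[{"delta_pos":[0,0,0],"dr":[0,0,0]},{"delta_pos":[0,0,0],"dr":[0,0,0]},{"delta_pos":[-0.1,-0.03,0.2],"dr":[0,0,0]},{"delta_pos":[-0.2,-0.06,0.4],"dr":[0,0,0]},{"delta_pos":[-0.2,-0.06,0.7],"dr":[0,0,0]},{"delta_pos":[-0.2,-0.06,0.9],"dr":[0,0,0]},{"delta_pos":[-0.2,-0.06,0.9],"dr":[0,0,0]},{"delta_pos":[0,0,0.5],"dr":[0,0,0]},{"delta_pos":[0,0,0],"dr":[0,0,0]},{"delta_pos":[0,0,0],"dr":[0,0,0]}]' -0.7
python3 -m handwheel '[{"delta_pos":[0,0,0],"dr":[0,0,0]},{"delta_pos":[0,0,0],"dr":[0,0,0]},{"delta_pos":[0,0,0],"dr":[0,0,0]},{"delta_pos":[0,0,0],"dr":[0,0,0]},{"delta_pos":[0,0,0],"dr":[0,0,0]}]'
python3 ball.py
```

```text
t: 22.5
eef_pos: [0.536, -0.0747, 0.1325]
ee_rot: [3.142, 0.002, -2.862]
force: [0.8, -0.6, -0.3]
width: 0.0744
gripper_force: 0.0
t: 23.0
eef_pos: [0.5361, -0.0747, 0.1312]
ee_rot: [3.142, -0.001, -2.862]
force: [0.4, 1.0, -0.2]
width: 0.0743
gripper_force: 0.0
23.0 [ 0.5361 -0.0747  0.1312] [ 0.4  1.  -0.2]
dark [265.09 202.95] [ 36  23 602]
dark [270.42 204.09] [ 4 21 48]
dark [259.84 204.94] [ 8 17 55]
colmin [108 121 101 109 104 102 111 112 109 124 129  92  61 120  96  45  40  44
  41  26  60 123  85  91 115 107 119 119 110  96 121 102 103 126 128 132
 137 139]
stand [264.5 227. ] 0.87
```

```bash
python3 -c "
from station import job_done
print(job_done())"
```

```text
the job is handed in; nothing more can be done
None
```

The job is handed in (no verdict was returned): the thick wedge is under the bar and let go, the ball rests within about 1 mm of the middle between its lines, and the arm is clear of everything. It took about 23 s; the wrist force peaked at about 35 N early in the push while I was pressing the wedge down, so I cannot tell how close the wedge-to-stand force came to 25 N.

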